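# Cure a watch face under the lamp

### The job

Cure the watch face: lay the round black watch face flat in the middle of the round plate on the curing lamp's sliding tray, then set the steel pressing weight on the middle of the watch face. Put both down gently, without dropping them. Then gently slide the tray, which has an upright grip, all the way in under the lamp head to its end stop, with the stack still centred, let go, and leave the other things on the bench where they are.

Things in the scene. Friction and masses are not known exactly. Their poses are not given: they have to be found in the camera images.
- lamp: curing lamp, fixed on the blue mat (mat 3 mm thick); origin: centre of the underside of its grey base, 100 (x) x 430 (y) x 12 mm. White head over the +y end: 90 mm wide, 95 to 219 mm along +y, underside 76, top 100 mm above the origin; column at 191 to 215 mm. Its +y is the way the tray slides in; turned up to 0.25 rad from world y
- tray (a joint): position of the sliding tray, m: 0 = pulled fully out, 0.16 = against the end stop with the plate right under the lamp head (plate centre 140 mm along +y from the lamp's origin). Slides stiffly with about 2 N of friction, stays where it is left; no spring or latch. It starts between 0 and 0.03
- plate (a point): centre of the top face of the round dark steel plate on the tray (60 mm across, 6 mm high, no rim, its top 30 mm above the lamp base's underside); moves with the tray; axes as the lamp's
- grip (a point): centre of the tray's upright round black grip (20 mm across, 30 mm high, so its top is 15 mm above this point; on a 14 mm stem; the tray's flat top is 27 mm below this point). It stands on the tray 125 mm from the plate's centre, towards the lamp's -y, and moves with the tray; axes as the lamp's
- watch_face_center (a point): watch face: thin black disc with a narrow steel rim, 42 mm across, 8 mm thick, 30 g, lying flat on the mat; this point is its centre, 4 mm above its underside; z up
- weight_center (a point): pressing weight: plain steel disc 32 mm across, 18 mm high, 90 to 145 g, standing flat on the mat; this point is its centre, 9 mm above its underside; z up
- spool: bystander: solder spool, 54 mm across, 22 mm high, lying flat; origin at the centre of its underside
- lens_cap: bystander: plain black lens cap, a disc 64 mm across, 12 mm high (larger and thicker than the watch face); origin under its centre
- phone: bystander: flat phone 72 x 146 x 8 mm (x, y, z); origin under its centre
- flux_bottle: bystander: white bottle 48 mm across, 110 mm high; origin under its centre
- screwdriver: bystander: screwdriver 150 mm long, lying along its x axis
- screw_dish: bystander: steel dish 68 mm across, 22 mm high; origin under its centre

How it is judged:
By the outcome, as a careful person would: the job done as asked, in the order asked, and still so for the second after the job is handed in, with the robot touching nothing.
It also fails if it takes over 72 s, if anything falls off the work surface, if the arm or the gripper's body presses on something with over 40 N, if the wrist force passes 120 N, or if a joint passes its speed limit or range.

### The arm

A 6-joint arm with a two-finger parallel gripper is mounted at the origin on the work surface. World frame = base frame: x ahead of the robot, y to its left, z up, the work surface at z = 0. Lengths are in m, angles in rad, forces in N, time in s.
With the tool pointing down it reaches from about 0.275 to 0.825 m from the base axis. Payload 5.2 kg.
Tool frame: the origin (TCP) lies at the very end of the fingers, on their centre line; the grasp point (between the pads) lies 19 mm behind it; z points along the fingers, y is the line along which they close (so a half turn about z gives the same grasp; the last joint's range is limited). The gripper opens to 93 mm and grips with 3 to 60 N. Pads are 15 mm wide; open, the fingers measure 128 mm over their backs; the gripper's body (75 mm by 188 mm) begins 65 mm behind the grasp point.
Start: joints at [-1.42, 0.259, 1.535, -0, 1.348, -0.203], TCP at [0.191, -0.516, 0.219] pointing down, gripper open.
Joint ranges: [-3.14, 3.14], [-0.91, 2.08], [0.19, 2.58], [-1.22, 4.36], [0.22, 2.71], [-3.12, 3.12]. Speed limits (rad/s): [2.57, 2.57, 3.14, 3.14, 3.14, 3.14].

### API

Orientations are given as a unit quaternion [x, y, z, w].
In Python, from rig import robot, viewer gives the robot as it stands. Calls block until the motion is done:
- robot.goto(position, orientation): joint-space move of the TCP to a pose.
- robot.move_linear(position, vel=0.15, ori=None): straight line of the TCP; ori=None keeps the orientation; vel is the mean speed in m/s.
- robot.movej(angles): joint-space move.
- robot.command_gripper(opening, grip_force=None): finger opening in m; grip_force is the grip in N (None keeps the last); returns when the fingers have stopped.
- robot.sleep(seconds).
- robot.solve_ik(position, orientation): joint angles nearest the present ones, or None.
- robot.get_obs(): the state.
- viewer.grab_frame(name): name is "scene" or "side" or "wrist"; returns (picture, depth): 400x640x3 uint8, red, green, blue; 400x640 float32, m along the optical axis (not along the pixel's ray), 0 where there is no reading.
- viewer.calibration(name): a dict with "vertical_fov" (degrees; the focal length in pixels is half the picture's height over the tangent of half this angle, whatever the lens; pixels are square), "cx", "cy" (the principal point, pixels), "position" and "rotation" of the camera in the world. Camera axes: x right, y down, z forward; pixel columns grow to the right and rows downward; lengths in m; the calibration is good to about 2 mm. A picture is of the moment at which its call begins: read the wrist's pose just before it. calibration takes no time and is no camera call; for the wrist camera it gives the pose at the moment of the call.
A pose or a line that the arm cannot do raises robot.IKError and nothing moves.
- robot.job_done(): hands the job in; it is judged then, once.
Trained networks look in the newest picture that a camera, given by its name, has taken for a name from the list of things; names that differ only in an ending like _2 or _b are one class to them, and where a whole thing is asked for, a point or a joint stands for the part that bears it (a point fixed in the world has none). Each returns a list of dicts, best first, with "conf" (0 to 1); they miss things now and then, are a little off and sometimes report something else, mostly with a low value. They report only what shows in the picture. A call takes as long as a camera call.
- viewer.regions_of(label, camera): "region" (400x640 bool, what is visible of it) and "at" ([column, row] in pixels, amid what is visible of it).
- viewer.spot_point(label, camera): "at" ([column, row] in pixels: a listed point, or the origin of a listed thing).
The state is a dict: "clock": time; "q": joint angles; "qvel": joint speeds; "joint_torque": joint torques, N m; "position": TCP position; "eef_rot": TCP orientation; "force": force on the tool from outside, world axes, zero at the start; "moment": the same for the moment, N m; "finger_gap": finger opening in m; "gripper_force": force on a finger pad.
Only numpy, scipy, OpenCV 4.12 (cv2) and the standard library are available. Lean on these libraries where they do the work, as an engineer would, in place of code of your own. Each camera call takes 0.05 s, during which the arm holds its last target. There are 200 camera calls.

## Working session

There is one attempt and no reset: what is moved stays moved. The work goes in short steps, each a Python script; the robot and the scene stay as the last script left them, time stands still between calls to the robot, and variables do not carry over. Pictures are saved under pics/ and viewed, at most 10 in all, crops included, and the job is handed in when it is done.

```bash
mkdir -p pics; ls
cat > h.py <<'E'
import numpy as np, cv2
from rig import robot, viewer
from scipy.spatial.transform import Rotation as R
def K(n):
    c=viewer.calibration(n); f=200/np.tan(np.radians(c["vertical_fov"])/2)
    Rm=np.array(c["rotation"],float)
    if Rm.shape!=(3,3): Rm=R.from_quat(Rm).as_matrix()
    return f,c["cx"],c["cy"],np.array(c["position"]),Rm
def ray_z(n,px,z,k=None):
    f,cx,cy,p,Rm=k or K(n)
    px=np.atleast_2d(px).astype(float)
    d=np.c_[(px[:,0]-cx)/f,(px[:,1]-cy)/f,np.ones(len(px))]@Rm.T
    return p+d*((z-p[2])/d[:,2])[:,None]
def cloud(n,depth,mask,k=None):
    f,cx,cy,p,Rm=k or K(n)
    v,u=np.nonzero(mask&(depth>0)); z=depth[v,u]
    return np.c_[(u-cx)/f*z,(v-cy)/f*z,z]@Rm.T+p
E
python3 - <<'E'
from h import *
for n in ("scene","side","wrist"):
    k=K(n);print(n,viewer.calibration(n))
    im,d=viewer.grab_frame(n); cv2.imwrite(f"pics/{n}0.png",im[:,:,::-1])
    for l in ("lamp","plate","grip","watch_face_center","weight_center","lens_cap"):
        r=viewer.spot_point(l,n); print(l,[(np.round(x["at"],1).tolist(),round(x["conf"],2)) for x in r[:3]])
        r=[x for x in viewer.regions_of(l,n)[:1]]
        for x in r:
            c=cloud(n,d,x["region"],k)
            if len(c): print("   reg",x["conf"],len(c),np.median(c,0).round(3),np.percentile(c,3,0).round(3),np.percentile(c,97,0).round(3))
o=robot.get_obs();print(o["clock"],o["force"],o["eef_rot"],o["position"])
E
```

```text
pics
scene {'vertical_fov': 50.74386297858614, 'cx': 318.28792063683653, 'cy': 199.2820839664579, 'position': array([ 1.22922057, -0.68119816,  1.0701259 ]), 'rotation': array([ 0.84238997,  0.38118418, -0.15077758, -0.3497769 ])}
lamp [([342.2, 233.1], 0.64)]
   reg 0.84 3935 [ 0.638 -0.013  0.021] [ 0.582 -0.231  0.008] [0.678 0.176 0.103]
plate [([343.2, 231.1], 0.67)]
   reg 0.85 956 [ 0.627 -0.102  0.025] [ 0.594 -0.183  0.02 ] [ 0.657 -0.011  0.061]
grip [([307.5, 247.1], 0.57)]
   reg 0.89 1042 [ 0.627 -0.099  0.025] [ 0.592 -0.183  0.018] [ 0.657 -0.007  0.061]
watch_face_center [([339.3, 184.2], 0.54), ([416.2, 159.3], 0.37)]
   reg 0.19 982 [ 0.418 -0.468  0.005] [ 0.373 -0.532  0.   ] [ 0.46  -0.397  0.01 ]
weight_center [([281.1, 218.2], 0.5)]
   reg 0.51 77 [ 0.44  -0.126  0.017] [ 0.424 -0.139  0.001] [ 0.451 -0.111  0.022]
lens_cap [([361.5, 157.3], 0.5)]
   reg 0.61 131 [0.376 0.327 0.012] [0.349 0.299 0.007] [0.404 0.36  0.017]
side {'vertical_fov': 54.258850881574595, 'cx': 322.6753714020288, 'cy': 199.52097486497578, 'position': array([-0.15967821,  0.80914417,  0.
[... 539 characters left out ...]
07] [0.446 0.168 0.015]
weight_center [([365.3, 196.9], 0.48)]
   reg 0.54 72 [ 0.431 -0.114  0.02 ] [ 0.419 -0.15   0.004] [ 0.453 -0.103  0.024]
lens_cap [([291.8, 289.8], 0.73)]
   reg 0.8 378 [0.369 0.337 0.016] [0.343 0.308 0.006] [0.399 0.364 0.018]
wrist {'vertical_fov': 66.43186053822649, 'cx': 322.27461077705675, 'cy': 201.3582714769878, 'position': array([ 0.26590557, -0.48774771,  0.38428841]), 'rotation': array([ 0.81212349, -0.56521534, -0.08247867,  0.11909799])}
lamp []
plate []
grip []
watch_face_center []
weight_center []
lens_cap []
1.95 [0.28271965 0.59947113 0.45222434] [ 9.84393396e-01  1.75981938e-01 -5.93762362e-06  9.92483535e-06] [ 0.19058371 -0.51593543  0.2186556 ]
```

View pics/scene0.png

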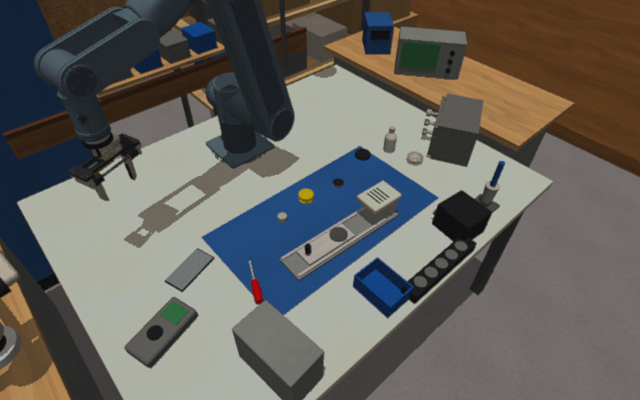

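View pics/side0.png

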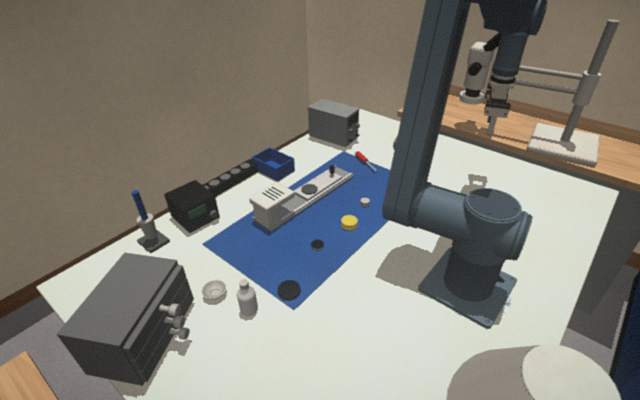

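The scene shows the lamp at (340,235), with the grip and plate to its lower left. The watch face is at (338,183), the weight at (281,217), the yellow spool at (306,196) and the lens cap at (362,154). Next I'll look closely with the wrist camera.

```bash
cat >> h.py <<'E'
def down(yaw):  # tool x axis at angle yaw in world, z down
    return R.from_quat([np.cos(yaw/2),np.sin(yaw/2),0,0]).as_quat()
def look(xy,z,yaw,tz):
    """put the wrist camera axis on world point (xy,tz), TCP height z"""
    o=robot.get_obs(); f,cx,cy,p,Rm=K("wrist"); T=R.from_quat(o["eef_rot"])
    off=T.inv().apply(p-o["position"]); ax=T.inv().apply(Rm[:,2])
    N=R.from_quat(down(yaw)); o2=N.apply(off); a=N.apply(ax)
    s=(tz-z-o2[2])/a[2]; q=np.array(xy)-(o2+s*a)[:2]
    robot.goto([q[0],q[1],z],down(yaw))
E
python3 - <<'E'
from h import *
def view(tag,xy,z,labels):
    look(xy,z,np.pi/2,0.01); robot.sleep(.2)
    k=K("wrist"); im,d=viewer.grab_frame("wrist"); cv2.imwrite(f"pics/{tag}.png",im[:,:,::-1]); np.savez(f"pics/{tag}.npz",d=d,im=im,p=k[3],R=k[4])
    o=robot.get_obs();print(tag,o["q"].round(2),o["position"].round(3),o["clock"],k[4][:,2].round(3))
    for l,zz in labels:
        for x in viewer.spot_point(l,"wrist")[:2]: print(l,np.round(x["at"],1),round(x["conf"],2),ray_z("wrist",x["at"],zz,k).round(4))
        for x in viewer.regions_of(l,"wrist")[:1]:
            m=x["region"].astype(np.uint8); c=max(cv2.findContours(m,0,1)[0],key=len); e=cv2.minEnclosingCircle(c)
            cl=cloud("wrist",d,x["region"],k);print("  reg",x["conf"],np.round(x["at"],1),e,np.median(cl,0).round(4),(np.percentile(cl,97,0)-np.percentile(cl,3,0)).round(3))
W=("watch_face_center",.007);G=("weight_center",.012)
view("w1",(.43,.12),.22,[W,("spool",.003)])
view("w2",(.44,-.09),.22,[G])
view("w3",(.62,-.06),.22,[("plate",.033),("grip",.054),("lamp",.015)])
E
```

```text
w1 [ 0.09  0.09  1.74 -0.    1.31  0.09] [0.43  0.152 0.22 ] 4.7167 [ 0.    -0.287 -0.958]
watch_face_center [319.8 179.4] 0.78 [[0.4275 0.1474 0.007 ]]
  reg 0.72 [318.7 181.3] ((321.1347961425781, 180.81190490722656), 17.280838012695312) [0.4291 0.1462 0.0105] [0.038 0.037 0.009]
spool [305.6 277.9] 0.78 [[0.4071 0.0042 0.003 ]]
  reg 0.89 [310.4 281.7] ((307.0340881347656, 281.9158630371094), 21.301416397094727) [0.41   0.0105 0.0246] [0.046 0.048 0.021]
w2 [-0.38  0.06  1.77  0.    1.31 -0.38] [ 0.44  -0.057  0.22 ] 6.0167 [ 0.001 -0.287 -0.958]
weight_center [317.5 225.9] 0.67 [[ 0.434  -0.1215  0.012 ]]
  reg 0.82 [317.2 227.4] ((317.24359130859375, 225.75640869140625), 13.797745704650879) [ 0.4335 -0.1186  0.0205] [0.03  0.029 0.019]
w3 [-0.23  0.38  1.36 -0.    1.4  -0.22] [ 0.619 -0.028  0.221] 7.125 [ 0.001 -0.288 -0.958]
plate [324.9 189.8] 0.67 [[ 0.6222 -0.0395  0.033 ]]
grip [317.  290.9] 0.91 [[ 0.6125 -0.1641  0.054 ]]
  reg 0.8 [322.5 222.2] ((321.7532653808594, 226.27090454101562), 77.81976318359375) [ 0.6212 -0.0826  0.0271] [0.063 0.174 0.036]
lamp [324.5 169.4] 0.88 [[ 0.6218 -0.0182  0.015 ]]
  reg 0.69 [328.8 132.9] ((338.0, 150.81353759765625), 160.18975830078125) [0.626  0.0261 0.0271] [0.091 0.314 0.09 ]
```

```bash
cd pics; python3 -c "
import cv2,numpy as np
a=[cv2.resize(cv2.imread(f'w{i}.png'),(400,250)) for i in (1,2,3)]
cv2.imwrite('m1.png',np.vstack([np.hstack(a[:2]),np.hstack([a[2],a[2]*0])]))"
```

```text
(no output)
```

View pics/m1.png

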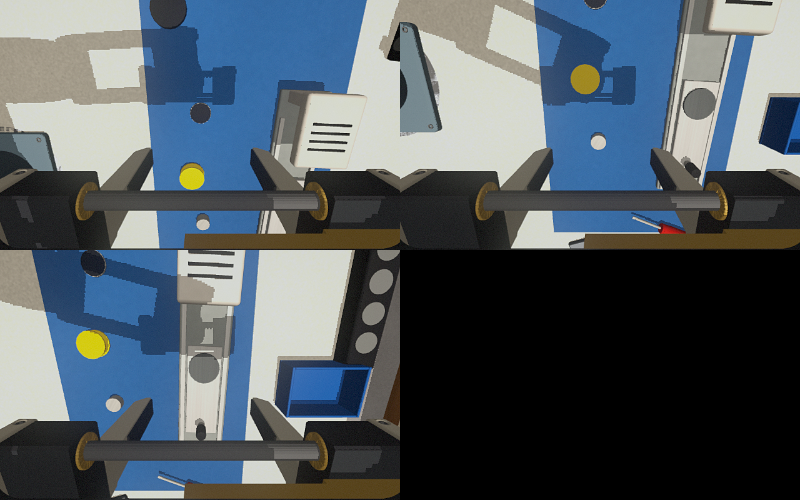

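The wrist views show the watch face at (320,180) in w1, the weight at (317,226) in w2, and the plate at about (326,189) with the grip at about (320,288) in w3. I'll refine these by rectifying each top plane and fitting circles of known radius.

```bash
cat >> h.py <<'E'
def rectify(im,k,c,z,half,s=4000):
    f,cx,cy,p,Rm=k; n=int(2*half*s)
    X,Y=np.meshgrid(c[0]-half+np.arange(n)/s,c[1]-half+np.arange(n)/s)
    P=(np.stack([X,Y,np.full_like(X,z)],-1)-p)@Rm
    return cv2.remap(im,(P[...,0]/P[...,2]*f+cx).astype(np.float32),(P[...,1]/P[...,2]*f+cy).astype(np.float32),cv2.INTER_CUBIC)
def circ(im,k,c,z,r,search=.012,s=4000):
    """centre of the circle of radius r: max mean |radial gradient| (either sign)"""
    half=r+search+.006; g=cv2.GaussianBlur(cv2.cvtColor(rectify(im,k,c,z,half),cv2.COLOR_RGB2GRAY),(0,0),2.5).astype(float)
    t=np.linspace(0,2*np.pi,180,endpoint=False); st=3
    from scipy.ndimage import map_coordinates as mc
    best=(0,)
    for rr in np.arange(r-.0015,r+.0016,.0005):
      for dx in np.arange(-search,search+1e-9,.0005):
        X=(half+dx+np.outer([rr+.00075,rr-.00075],np.cos(t)))*s
        for dy in np.arange(-search,search+1e-9,.0005):
            Y=(half+dy+np.outer([rr+.00075,rr-.00075],np.sin(t)))*s
            v=g[Y.round().astype(int),X.round().astype(int)]; q=np.minimum(np.abs(v[0]-v[1]),25).mean()
            if q>best[0]: best=(q,c[0]+dx,c[1]+dy,rr)
    return np.round(best,4)
E
python3 - <<'E'
from h import *
f,cx,cy,_,_=K("wrist")
def ld(t): z=np.load(f"pics/{t}.npz"); return z["im"],(f,cx,cy,z["p"],z["R"])
a=[]
for t,c,z,r in (("w1",(.4285,.147),.011,.021),("w2",(.4335,-.1205),.021,.016),("w3",(.6222,-.0395),.033,.030),("w3",(.6125,-.1641),.069,.010)):
    im,k=ld(t); print(t,circ(im,k,c,z,r))
    a.append(cv2.resize(rectify(im,k,c,z,.045),(300,300)))
for i,r in enumerate((.021,.016,.03,.01)): cv2.circle(a[i],(150,150),int(r/.045*150),(255,0,0),1)
cv2.imwrite("pics/m2.png",np.vstack([np.hstack(a[:2]),np.hstack(a[2:])])[:,:,::-1])
E
```

```text
w1 [2.40167e+01 4.28500e-01 1.46000e-01 2.00000e-02]
w2 [ 2.500e+01  4.335e-01 -1.210e-01  1.500e-02]
w3 [25.      0.6237 -0.038   0.0295]
w3 [ 1.74722e+01  6.18000e-01 -1.60600e-01  1.10000e-02]
```

View pics/m2.png

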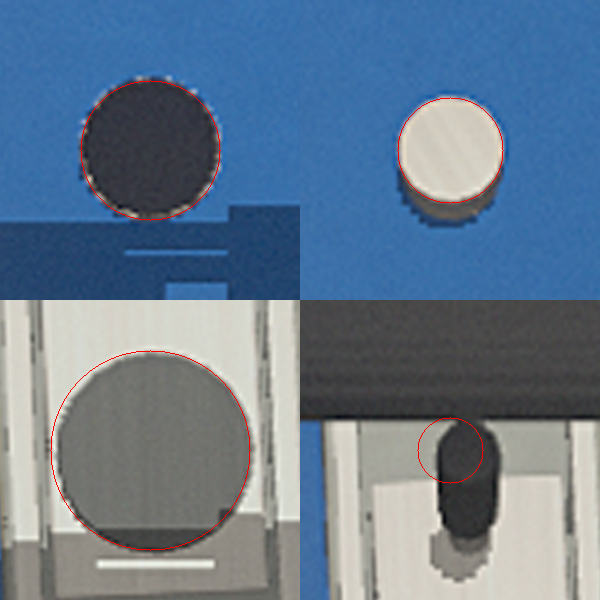

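```bash
cat >> h.py <<'E'
def lower(x,y,z,tz,ori):
    """descend to z+3mm, then 0.5 mm steps down to tz, stopping at contact"""
    robot.move_linear([x,y,z+.003],vel=.05,ori=ori); robot.sleep(.15)
    f0=robot.get_obs()["force"][2]; h=z+.003
    while h>tz:
        h-=.0005; robot.move_linear([x,y,h],vel=.01,ori=ori); o=robot.get_obs()
        if o["force"][2]-f0>1.2: break
    print("down at",o["position"].round(4),"dF",round(o["force"][2]-f0,2),o["clock"])
def snap(tag,labels=()):
    k=K("wrist"); im,d=viewer.grab_frame("wrist"); np.savez(f"pics/{tag}.npz",d=d,im=im,p=k[3],R=k[4]); return im,d,k
E
python3 - <<'E'
from h import *
Q=down(np.pi/2)
robot.command_gripper(.065,8)
x,y=.4285,.146
robot.goto([x,y,.08],Q); robot.move_linear([x,y,.0048],vel=.08)
robot.command_gripper(.03,8); o=robot.get_obs(); print(o["finger_gap"],o["gripper_force"],o["position"],o["clock"])
robot.move_linear([x,y,.17],vel=.2)
o=robot.get_obs(); print(o["finger_gap"],o["force"])
robot.goto([.6235,-.039,.17],Q); robot.sleep(.2)
im,d,k=snap("w4"); cv2.imwrite("pics/w4.png",im[:,:,::-1])
print(robot.get_obs()["finger_gap"],robot.get_obs()["clock"])
E
```

```text
0.04156456259468398 8.000329434871674 [0.42865293 0.14603098 0.00502933] 10.8167
0.041462266404211315 [ 0.37554322  0.3537144  -0.92302514]
0.04150329944373678 13.0917
```

View pics/w4.png

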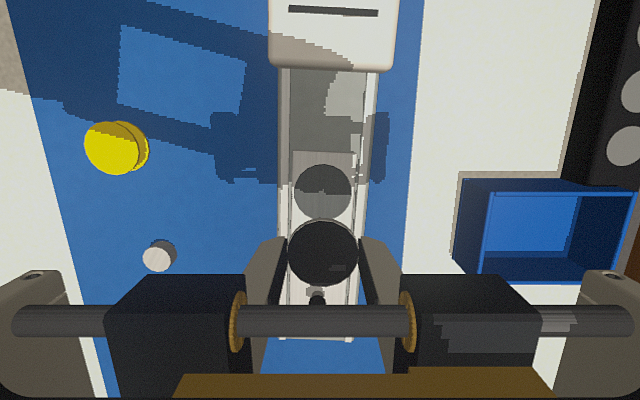

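The watch face is held level at (322,250) and the plate shows at (322,192). I'll measure the held disc and the plate in this same view.

Run:
```python
from h import *
f,cx,cy,_,_=K("wrist"); z=np.load("pics/w4.npz"); im=z["im"];k=(f,cx,cy,z["p"],z["R"])
print("plate",circ(im,k,(.6235,-.039),.033,.030,.008)); print("watch",circ(im,k,(.6235,-.039),.176,.021,.008))
a=[cv2.resize(rectify(im,k,(.6235,-.039),h,.04),(390,390)) for h in (.033,.176)]
for i,r in enumerate((.03,.021)): cv2.circle(a[i],(195,195),int(r/.04*195),(255,0,0),1)
cv2.imwrite("pics/m3.png",np.hstack(a)[:,:,::-1])
# lamp axis from plate-top-plane edges of the tray/base
g=cv2.GaussianBlur(cv2.cvtColor(rectify(im,k,(.6235,-.03),.027,.09,2000),cv2.COLOR_RGB2GRAY),(0,0),1.2)
L=cv2.HoughLinesP(cv2.Canny(g,30,80),1,np.pi/720,60,minLineLength=90,maxLineGap=12)
for l in (L if L is not None else []):
    x0,y0,x1,y1=l.reshape(4); print(l.reshape(4)/2-90, round(float(np.arctan((x1-x0)/(y1-y0+1e-9))),3))
```

```text
plate [24.0778  0.6235 -0.0395  0.03  ]
watch [ 2.24944e+01  6.23500e-01 -3.70000e-02  2.00000e-02]
[ 88.5  89.5  88.5 -90. ] -0.0
[-46.5  -1.5 -43.   89.5] 0.038
[-35.   18.  -32.5  79. ] 0.041
[ 42.  -63.   48.5  87.5] 0.043
[-44.5 -24.5 -41.5  54. ] 0.038
[ 45.5 -45.   51.5  89.5] 0.045
[-33.5 -42.  -30.   33.5] 0.046
[-38.5 -56.5 -36.    9.5] 0.038
[-29.5  33.5  40.5  31. ] -1.535
[-49.  -58.5 -46.   -2. ] 0.053
```

View pics/m3.png

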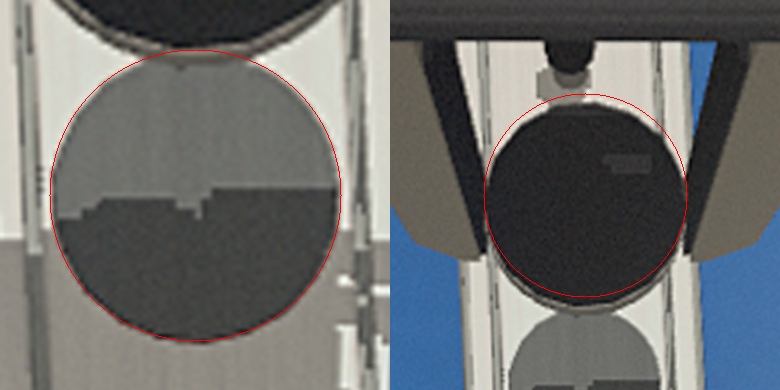

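Run:
```python
from h import *
Q=down(np.pi/2); x,y=.6235,-.0400
robot.move_linear([x,y,.06],vel=.12,ori=Q)
lower(x,y,.0358,.0335,Q)
robot.command_gripper(.055); robot.sleep(.1)
robot.move_linear([x,y,.12],vel=.12)
look((.6235,-.04),.17,np.pi/2,.04); robot.sleep(.2)
im,d,k=snap("w5"); print("clock",robot.get_obs()["clock"])
a=circ(im,k,(.6235,-.04),.033,.030,.006);b=circ(im,k,(.6235,-.04),.041,.021,.006);print(a,b)
# the weight's pick is measured again while passing
look((.4335,-.121),.17,np.pi/2,.02); robot.sleep(.2)
im2,d,k2=snap("w6"); print(circ(im2,k2,(.4335,-.121),.021,.016,.006),robot.get_obs()["clock"])
t=[rectify(im,k,(.6235,-.04),.033,.04),rectify(im,k,(.6235,-.04),.041,.04),rectify(im2,k2,(.4335,-.121),.021,.04)]
t=[cv2.resize(i,(260,260)) for i in t]
for i,(c,r,o) in enumerate(((a,.03,(.6235,-.04)),(b,.021,(.6235,-.04)),)):
    cv2.circle(t[i],(int(130+(c[1]-o[0])*3250),int(130+(c[2]-o[1])*3250)),int(r*3250),(255,0,0),1)
cv2.circle(t[2],(130,130),52,(255,0,0),1)
cv2.imwrite("pics/m4.png",np.hstack(t)[:,:,::-1])
```

```text
down at [ 0.6236 -0.04    0.0384] dF 1.39 15.1333
clock 17.1167
[25.      0.6235 -0.0385  0.0295] [ 2.44667e+01  6.24000e-01 -4.00000e-02  2.05000e-02]
[ 2.500e+01  4.335e-01 -1.210e-01  1.500e-02] 18.2
```

View pics/m4.png

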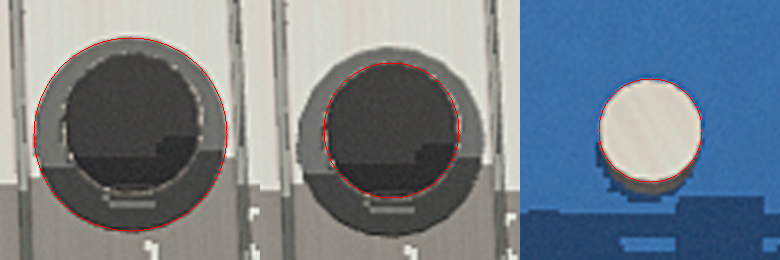

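```bash
cat >> h.py <<'E'
def fz(n=8):
    v=[]
    for _ in range(n): robot.sleep(.02); v.append(robot.get_obs()["force"][2])
    return np.mean(v),np.std(v)
def lower(x,y,z,tz,ori):
    robot.move_linear([x,y,z+.003],vel=.05,ori=ori); robot.sleep(.2)
    f0,s=fz(); h=z+.003; print("f0",f0.round(2),"sd",s.round(2))
    while h>tz:
        h-=.0005; robot.move_linear([x,y,h],vel=.01,ori=ori); m=fz(6)[0]
        if h<z+.0012 and m-f0>.8: break
    print("down at",robot.get_obs()["position"].round(4),"dF",(m-f0).round(2),robot.get_obs()["clock"])
E
python3 - <<'E'
from h import *
Q=down(np.pi/2); x,y=.4335,-.121
robot.command_gripper(.055,12)
robot.goto([x,y,.07],Q); robot.move_linear([x,y,.006],vel=.08)
robot.command_gripper(.02,12); o=robot.get_obs(); print(o["finger_gap"],o["gripper_force"],o["position"],o["clock"])
z0=o["position"][2]
robot.move_linear([x,y,.16],vel=.2); print(robot.get_obs()["finger_gap"])
x,y=.6238,-.0398
robot.goto([x,y,.12],Q); robot.move_linear([x,y,.06],vel=.12); 
lower(x,y,.0442,.0425,Q)
print(z0,robot.get_obs()["finger_gap"])
robot.command_gripper(.045); robot.sleep(.1)
robot.move_linear([x,y,.12],vel=.12)
look((.6235,-.04),.17,np.pi/2,.04); robot.sleep(.2)
im,d,k=snap("w7"); print("clock",robot.get_obs()["clock"])
c0=(.6235,-.04); L=((.033,.030),(.041,.021),(.059,.016)); t=[]
for z,r in L:
    c=circ(im,k,c0,z,r,.006); print(c); i=cv2.resize(rectify(im,k,c0,z,.04),(260,260))
    cv2.circle(i,(int(130+(c[1]-c0[0])*3250),int(130+(c[2]-c0[1])*3250)),int(r*3250),(255,0,0),1); t.append(i)
cv2.imwrite("pics/m5.png",np.hstack(t)[:,:,::-1])
print([(x["conf"],ray_z("wrist",x["at"],.054,k).round(4)) for x in viewer.spot_point("grip","wrist")])
E
```

```text
0.03186430663205392 12.000217884778976 [ 0.43359324 -0.12107682  0.00621463] 20.3583
0.03132014391241683
f0 -0.83 sd 0.34
down at [ 0.6239 -0.0398  0.0442] dF 5.75 25.9667
0.006214630805875764 0.03155938903906448
clock 27.9
[25.      0.623  -0.0385  0.0295]
[ 2.35444e+01  6.24000e-01 -4.05000e-02  2.05000e-02]
[ 2.50e+01  6.24e-01 -3.95e-02  1.55e-02]
[(0.71, array([[ 0.6152, -0.1647,  0.054 ]])), (0.43, array([[ 0.6257, -0.038 ,  0.054 ]]))]
```

View pics/m5.png

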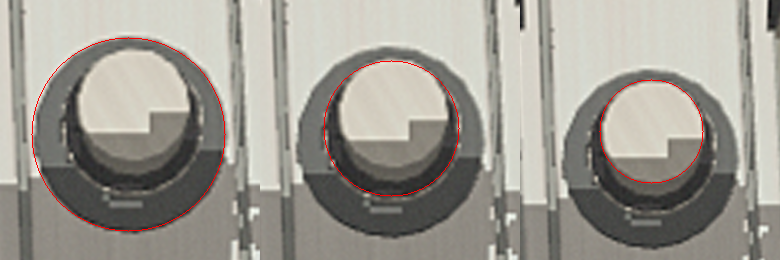

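The stack is centred to within about 1.5 mm and contact came at the expected height. Next I'll grip the knob and slide the tray in.

Run:
```python
from h import *
a=.041; u=np.array([np.sin(a),np.cos(a),0]); Q=down(np.pi/2-a)
g=np.array([.6233,-.0388,0])-.125*u; print(g)
robot.command_gripper(.05,15)
robot.goto([g[0],g[1],.12],Q); robot.move_linear([g[0],g[1],.043],vel=.08,ori=Q)
robot.command_gripper(.012,15); o=robot.get_obs(); print(o["finger_gap"],o["gripper_force"],o["force"].round(2),o["clock"])
F=lambda: np.mean([(robot.sleep(.02),robot.get_obs()["force"])[1] for _ in range(5)],0)
f0=F(); P=g+[0,0,.043]; s=0
for s in (.06,.12):
    robot.move_linear(P+s*u,vel=.035); f=F()-f0; print(s,f.round(2),robot.get_obs()["finger_gap"].round(4))
    if np.linalg.norm(f[:2])>12: break
while s<.166 and -f@u<6:
    s+=.002; robot.move_linear(P+s*u,vel=.02); f=F()-f0
o=robot.get_obs(); print("end",s,f.round(2),(o["position"]-P)@u,o["position"],o["finger_gap"],o["clock"])
```

```text
[ 0.61817644 -0.16369495  0.        ]
0.019564718327564252 14.99928742647171 [-4.48 -0.76  3.49] 30.625Traceback (most recent call last):
  File "<stdin>", line 10, in <module>
AttributeError: 'float' object has no attribute 'round'
```

Run:
```python
from h import *
a=.041; u=np.array([np.sin(a),np.cos(a),0])
P=np.array([.61817644,-.16369495,.043])
F=lambda: np.mean([(robot.sleep(.02),robot.get_obs()["force"])[1] for _ in range(5)],0)
o=robot.get_obs(); f=F(); print((o["position"]-P)@u,f.round(2),o["finger_gap"],o["clock"])
s=.12; robot.move_linear(P+s*u,vel=.035); f=F(); print(s,f.round(2))
while s<.166 and -f@u<7 and abs(f[0])<25:
    s+=.002; robot.move_linear(P+s*u,vel=.02); f=F()
o=robot.get_obs(); print("end",s,f.round(2),(o["position"]-P)@u,o["position"],o["finger_gap"],o["clock"])
```

```text
0.05981110228069474 [-4.98 -1.1   4.86] 0.01932859288922876 32.6583
0.12 [-4.5  -0.87  4.88]
end 0.15800000000000003 [-4.79 -6.9   5.12] 0.15627057353661553 [ 0.62470206 -0.00756064  0.04308764] 0.019602091687591396 41.025
```

Run:
```python
from h import *
Q=down(np.pi/2-.041)
robot.command_gripper(.05); robot.sleep(.2)
p=robot.get_obs()["position"]; robot.move_linear([p[0],p[1],.14],vel=.12); robot.goto([.60,-.16,.25],Q); robot.sleep(.2)
u=np.array([np.sin(.041),np.cos(.041),0])
im,d,k=snap("w8"); cv2.imwrite("pics/w8.png",im[:,:,::-1]); print(robot.get_obs()["clock"])
for x in viewer.spot_point("grip","wrist")[:1]: print(x["conf"],x["at"],ray_z("wrist",x["at"],.054,k))
g=robot.get_obs()
s,_=viewer.grab_frame("scene"); s2,_=viewer.grab_frame("side")
A=cv2.resize(s[150:280,260:440],(400,289)); B=cv2.resize(s2[130:260,230:410],(400,289))
cv2.imwrite("pics/m6.png",np.vstack([np.hstack([A,B]),cv2.resize(im,(480,300)) @ np.eye(3,dtype=np.uint8) if 0 else np.hstack([cv2.resize(im,(480,300)),np.zeros((300,320,3),np.uint8)])])[:,:,::-1])
```

```text
43.9167
0.85 [336.7, 42.0] [[ 0.62081695 -0.00900534  0.054     ]]
```

View pics/m6.png

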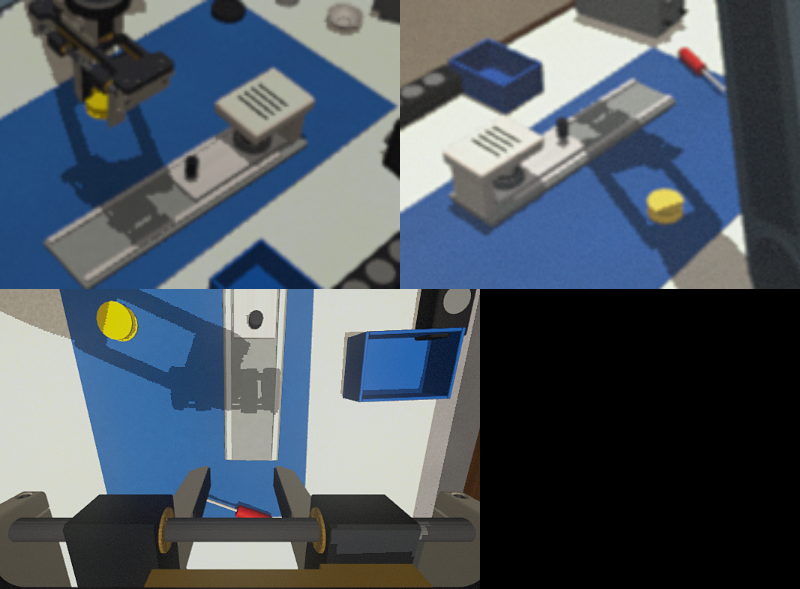

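Run:
```python
from h import *
k=K("wrist"); u=np.array([np.sin(.041),np.cos(.041),0])
e=ray_z("wrist",[[336,228]],.015,k)[0]; t=ray_z("wrist",[[340,42]],.054,k)[0]
print(e,(t-e)@u)
s,d=viewer.grab_frame("side"); print([(round(x["conf"],2),np.round(x["at"],1),ray_z("side",x["at"],z).round(4)) for l,z in (("weight_center",.05),("plate",.033),("watch_face_center",.037)) for x in viewer.spot_point(l,"side")[:2]])
cv2.imwrite("pics/m7.png",cv2.resize(s[170:240,230:330],(800,560),interpolation=cv2.INTER_CUBIC)[:,:,::-1])
```

```text
[ 0.61659108 -0.23833914  0.015     ] 0.2283155194590045
[(0.76, array([275.2, 205.9]), array([[0.6456, 0.1124, 0.033 ]])), (0.42, array([276.1, 207.4]), array([[0.6335, 0.1197, 0.037 ]]))]
```

View pics/m7.png

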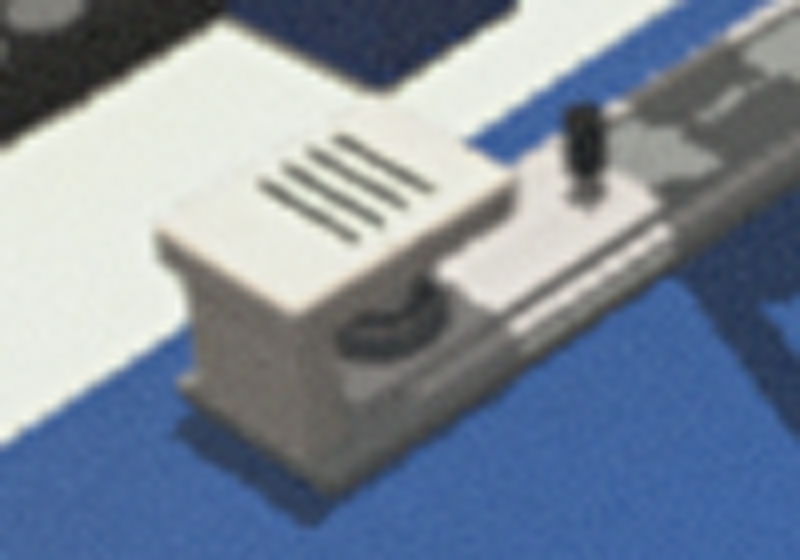

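```bash
python3 -c "
from h import *
print(robot.job_done())"
```

```text
the job is handed in; nothing more can be done
None
```

I handed the job in at about 44 s: the watch face is on the plate with the weight on it (both about 1.5 mm off centre before the slide), and the tray is in against its end stop (push force rose to about 7 N, far above the 2 N friction), but I may have released the watch face up to 3 mm above the plate.

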